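# Unlock the desk carousel and hold the lidded jar at the front

### The job

Release the reception desk carousel by sliding its transport lock outwards, away from the turntable, fully to its end stop. Then turn the turntable (its upright centre handle is made for this) until the lidded jar (the one with the ball knob) stands squarely at the front, right behind the small pointer block on the base, and keep hold of the turntable there: it is sprung and swings back if let go, so the program finishes while still holding the turntable and keeping it still. Leave all the pots standing in their seats and do not disturb the other things on the desk.

Things in the scene. Friction and masses are not known exactly. Their poses are not given: they have to be found in the camera images.
- caddy: Black base plate of the carousel, fixed to the desk: a disc 300 mm in diameter and 10 mm thick with a tongue for the lock towards its own +y, reaching 270 mm from the axis. Origin on the turntable's vertical axis, at desk height; z up. Its front is its own -x side, where a small aluminium pointer block (26 mm wide, top 34 mm above the desk) stands 165 mm from the axis.
- turntable (a joint): Angle of the wooden turntable (disc 270 mm in diameter, top face 22 mm above the desk) on the base, rad, counter-clockwise from above positive, range -1.6 to 1.6. 0 is the parked position, in which it starts, held by the lock bolt between two ears on its rim (about 0.01 rad of play). A spring pulls it back to 0 (0.05 N m per rad; friction 0.005 N m). The rear half carries a fixed card rack (top about 80 mm above the desk).
- handle (a point): Centre of the upright metal bar handle on the turntable's axis, 145 mm above the desk: a flat bar 60 mm long, 12 mm thick and 52 mm high (from 114 to 166 mm above the desk) on a post 12 mm in diameter, fixed to the turntable. This point's x axis runs along the bar's length, y across its thickness; at turntable angle 0 the bar's length lies along the base's x axis. Nothing else on the carousel is higher than 120 mm.
- lock (a joint): Travel of the transport lock, m: 0 fully in (bolt between the ears, turntable blocked), 0.035 at the outer end stop. It starts at 0 to 0.004; the bolt is clear of the ears from 0.016 on. It slides along the base's +y, away from the turntable; it takes about 2 N and stays where it is left.
- lock_grip (a point): Point in the grey upright grip of the lock, 45 mm above the desk (the grip's top is at 62 mm): a block 16 mm wide along the base's x, 22 mm along the base's y, standing clear from 24 mm up, between two low guide rails (top at 20 mm). With the lock fully in it is 195 mm from the turntable's axis along the base's +y. Axes as the base's.
- jar_mid (a point): White plastic closed jar with a lid and a ball knob of 22 mm on top, the only one of the four with a lid, 97 mm high over the knob; loose, standing in one of the four ring-shaped seats (6 mm high rim) on the front half of the turntable, 95 mm from its axis. Round foot 60 mm in diameter, standing 22 mm above the desk. The point lies on its axis 35 mm above its underside. This is the jar to bring to the front.
- roundpot_mid (a point): White plastic open round pot, 75 mm high; loose, standing in one of the four ring-shaped seats (6 mm high rim) on the front half of the turntable, 95 mm from its axis. Round foot 60 mm in diameter, standing 22 mm above the desk. The point lies on its axis 35 mm above its underside.
- squarepot_mid (a point): White plastic open square pot, 46 mm wide and 75 mm high; loose, standing in one of the four ring-shaped seats (6 mm high rim) on the front half of the turntable, 95 mm from its axis. Round foot 60 mm in diameter, standing 22 mm above the desk. The point lies on its axis 35 mm above its underside.
- lowdish_mid (a point): White plastic open low round dish, 38 mm high; loose, standing in one of the four ring-shaped seats (6 mm high rim) on the front half of the turntable, 95 mm from its axis. Round foot 60 mm in diameter, standing 22 mm above the desk. The point lies on its axis 35 mm above its underside.
- bell: Loose steel desk bell, 72 mm in diameter, 47 mm high, origin under its centre. Bystander.
- stapler: Loose stapler, 135 x 36 x 45 mm high, origin under its centre, x along its length. Bystander.
- tumbler: Loose blue lidded drink tumbler, 90 mm in diameter, 125 mm high with a straw to 190 mm, origin under its centre. Bystander.
- waterbottle: Loose water bottle, 62 mm in diameter, 180 mm high, origin under its centre. Bystander.
- handset: Loose black mobile phone, 150 x 72 x 9 mm, lying flat, origin under its centre. Bystander.
- tapeholder: Loose tape dispenser, 125 x 45 mm, 68 mm high, origin under its centre. Bystander.
Things that resemble listed ones, but are neither listed nor needed, are in the scene too. What is shaped like the part that bears lowdish_mid but blue is not meant.

How it is judged:
By the outcome, as a careful person would: the job done as asked, in the order asked, and still so for the second after the job is handed in, while the arm keeps its last pose, push and grip.
It also fails if it takes over 51 s, if anything falls off the work surface, if the arm or the gripper's body presses on something with over 40 N, if the wrist force passes 120 N, or if a joint passes its speed limit or range.

### The arm

A 7-joint arm with a two-finger parallel gripper is mounted at the origin on the work surface. World frame = base frame: x ahead of the robot, y to its left, z up, the work surface at z = 0. Lengths are in m, angles in rad, forces in N, time in s.
With the tool pointing down it reaches from about 0.4 to 0.9 m from the base axis. Payload 5.6 kg.
Tool frame: the origin (TCP) lies at the very end of the fingers, on their centre line; the grasp point (between the pads) lies 19 mm behind it (robot.hold_point_z is the distance from the TCP to the grasp point, in m); z points along the fingers, y is the line along which they close (so a half turn about z gives the same grasp; the last joint's range is limited). The gripper opens to 92 mm and grips with 3 to 60 N. Pads are 20 mm wide; open, the fingers measure 128 mm over their backs; the gripper's body (75 mm by 189 mm) begins 69 mm behind the grasp point.
Start: joints at [1.263, 0.468, -0.012, 1.603, 0.006, 1.071, -0.056], TCP at [0.17, -0.627, 0.215] pointing down, gripper open.
Joint ranges: [-2.53, 2.53], [-0.31, 2.02], [-1.57, 1.55], [0.28, 2.44], [-1.29, 4.43], [0.15, 1.84], [-2.92, 2.92]. Speed limits (rad/s): [2.57, 2.57, 3.14, 3.14, 3.14, 3.14, 3.14].

### API

Orientations are given as a unit quaternion [w, x, y, z].
In Python, from bench import robot gives the robot as it stands.
- The arm moves only by the tool servo_tool, never from a script. Its argument "targets" is a list of rows, each a list of 6 numbers: the shift along the tool's x, y, z as a fraction of full scale, then the turn, a rotation vector about the tool's x, y, z as a fraction of full scale. A call has exactly 5 rows; each row shifts and turns the commanded pose from where the row before left it, along the tool's axes as they then stand; what a row does not reach is not made up. Full scale, the value 1, is 0.1 m for a shift and pi rad for a turn. A row lasts 1/12 s, in which the tool goes at most 41.7 mm and 7.16 degrees, less where a joint would pass 70% of its speed; a pose out of reach is approached as far as the arm can. A call with a number of a shift or a turn outside -1 to 1 is refused whole. A call with a gripper value outside its range is refused whole. "hand" is the closure, from -1 (fully open) to 1 (shut), set as the call begins (left out, the last holds). The fingers move at their own pace and stop on an object; "force" is the grip in N (left out, the last holds). Time passes only in rows, so rows that do not move let the fingers close, or fill a call up. It gives the time, the measured TCP pose, the force, the opening and the grip force at its end, in the units of the state.
- robot.get_obs(): the state, without advancing time (a new reading comes with each control period).
- robot.get_image(name): name is "side" or "top" or "wrist"; returns a dict with "pixels" (480x640x3 uint8, blue, green, red), "K" (3x3 intrinsics, pixels), "distortion" ([k1, k2, p1, p2, k3] as OpenCV has them; the pictures are not rectified), "xyz" and "rotation" of the camera in the world. Camera axes: x right, y down, z forward; pixel columns grow to the right and rows downward; lengths in m; the calibration is good to about 2 mm. A picture is of the moment at which its call begins. There is no depth.
- robot.hand_in(): hands the job in; it is judged then, once.
The state is a dict: "time_s": time; "joint_positions": joint angles; "joint_velocities": joint speeds; "tau": joint torques, N m; "ee_pos": TCP position; "eef_rot": TCP orientation; "wrist_force": force on the tool from outside, world axes, zero at the start; "ft_torque": the same for the moment, N m; "width": opening from 0.0 (shut) to 1.0 (fully open); "finger_force": force on a finger pad.
Only numpy, scipy, OpenCV 4.12 (cv2) and the standard library are available. Lean on these libraries where they do the work, as an engineer would, in place of code of your own. Each camera call takes 0.05 s, during which the arm holds its last target. There are 200 camera calls.

## Working session

There is one attempt and no reset: what is moved stays moved. The work goes in short steps, Python scripts to look and compute and a tool call to move; the robot and the scene stay as the last step left them, time stands still between calls to the robot, and variables do not carry over. Pictures are saved under pics/ and viewed, at most 10 in all, crops included, and the job is handed in when it is done.

Besides the shell and the picture viewer there is one more tool, called after "Emit:" as name(argument=value, ...) on one line, values as JSON. servo_tool: Moves the arm, as the interface text tells. Its arguments: {"type":"object","properties":{"targets":{"type":"array"},"hand":{"type":"number"},"force":{"type":"number"}},"required":["targets"]}

```bash
mkdir -p pics
python3 - <<'E'
from bench import robot
import cv2,pickle
d={}
for n in("top","side"):
    i=robot.get_image(n);d[n]=i;cv2.imwrite(f"pics/{n}0.png",i["pixels"]);print(n,i["K"],i["distortion"],i["xyz"],i["rotation"])
pickle.dump(d,open("i0.pkl","wb"))
o=robot.get_obs();print(o)
E
```

```text
top [[621.21868108   0.         314.76413511]
 [  0.         621.21868108 228.64348702]
 [  0.           0.           1.        ]] [0.00992991 0.         0.         0.         0.        ] [0.31538827 0.01783977 1.74581421] [ 0.05193784 -0.70177306  0.70925571 -0.04211144]
side [[621.56361944   0.         312.14416365]
 [  0.         621.56361944 240.15459552]
 [  0.           0.           1.        ]] [-0.08522944  0.          0.          0.          0.        ] [0.12772704 1.14305258 1.16314772] [ 0.07912544 -0.15808892  0.8964786  -0.40629199]
{'time_s': 0.1, 'joint_positions': array([ 1.26297635,  0.46827983, -0.0116091 ,  1.60346267,  0.00600463,
        1.0713931 , -0.05630137]), 'joint_velocities': array([-0.00086646, -0.00196678,  0.00035734, -0.00139099, -0.00069097,
       -0.00038592,  0.00203007]), 'tau': array([ 1.10070083e-03, -5.21644843e+01, -1.24925282e-02, -2.44363296e+01,
       -5.67660830e-02,  1.41325139e-02,  5.21561606e-05]), 'ee_pos': array([ 0.16993984, -0.62688786,  0.21377013]), 'eef_rot': array([-7.38207622e-04,  9.91250168e-01,  1.31994454e-01, -1.54825208e-04]), 'wrist_force': array([ 0.17503478, -0.29747889,  0.3257545 ]), 'ft_torque': array([-0.00309384, -0.04927118,  0.03136475]), 'finger_force': 0.0, 'width': 0.9957198602896531}
```

View pics/top0.png

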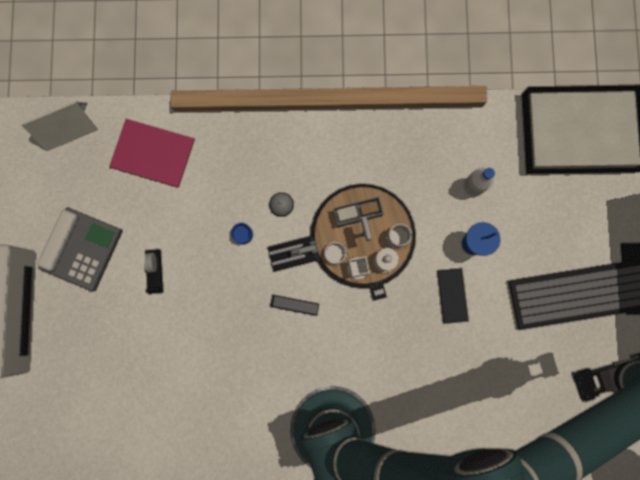

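View pics/side0.png

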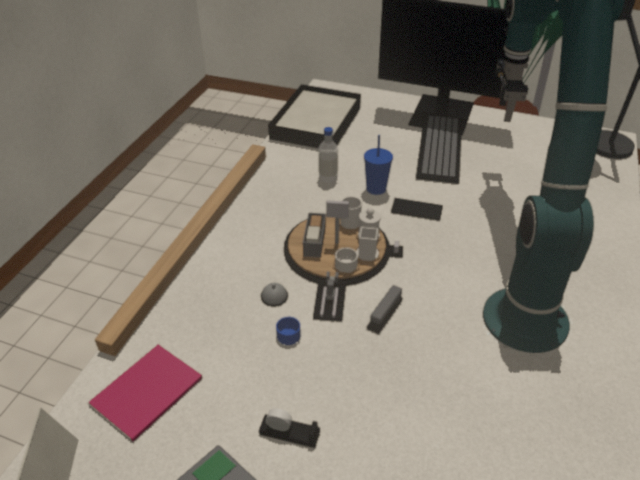

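The top view shows the carousel centred near (363,236), the pointer at (378,293) and the lock tongue to the left, reaching (270,255). The four pots are the dish (334,253), the square pot (358,267), a pot with a round highlight (386,260) and the open round pot (399,236). The side view shows the ball knob at (370,212). I'll enlarge the top view to confirm.

```bash
cat > h.py <<'E'
import numpy as np,cv2
from scipy.spatial.transform import Rotation as R
def rot(q): return R.from_quat(np.r_[q[1:],q[0]]).as_matrix() if np.size(q)==4 else np.array(q)
def ray(i,p):
    u=cv2.undistortPoints(np.array([[p]],float),i["K"],np.array(i["distortion"]))[0,0]
    return rot(i["rotation"])@np.r_[u,1]
def plane(i,p,z):
    d=ray(i,p);c=np.array(i["xyz"]);return c+d*(z-c[2])/d[2]
def proj(i,P):
    M=rot(i["rotation"]);r=cv2.Rodrigues(M.T)[0];t=-M.T@np.array(i["xyz"])
    return cv2.projectPoints(np.array(P,float).reshape(-1,3),r,t,i["K"],np.array(i["distortion"]))[0][:,0]
E
python3 - <<'E'
import pickle,cv2,numpy as np
from h import *
d=pickle.load(open("i0.pkl","rb"));i=d["top"];im=i["pixels"]
c=im[170:310,255:425];c=cv2.resize(c,None,fx=4,fy=4,interpolation=cv2.INTER_CUBIC)
s=d["side"]["pixels"][190:330,275:415];s=cv2.resize(s,None,fx=4,fy=4,interpolation=cv2.INTER_CUBIC)
cv2.imwrite("pics/ct.png",c);cv2.imwrite("pics/cs.png",s)
# wood+dark mask: disc
hsv=cv2.cvtColor(im,cv2.COLOR_BGR2HSV)
m=((hsv[...,0]>5)&(hsv[...,0]<18)&(hsv[...,1]>90)).astype(np.uint8);m[:170]=0;m[310:]=0;m[:,:290]=0;m[:,430:]=0
m=cv2.morphologyEx(m,cv2.MORPH_OPEN,np.ones((3,3),np.uint8))
pts=np.argwhere(m)[:,::-1].astype(np.int32)
h=cv2.convexHull(pts);e=cv2.fitEllipse(h);print("wood ell",e, plane(i,e[0],.022))
P=np.array([plane(i,p[0],.022)[:2] for p in h.astype(float)])
A=np.c_[2*P,np.ones(len(P))];x=np.linalg.lstsq(A,(P**2).sum(1),rcond=None)[0];print(x[:2],np.sqrt(x[2]+x[:2]@x[:2]))
for n,p,z in(("pointer",(378,293),.034),("tongueL",(270,255),.01),("knob",(386,258),.11)):print(n,plane(i,p,z))
E
```

```text
wood ell ((362.8119812011719, 234.85902404785156), (96.92171478271484, 97.9130630493164), 108.78303527832031) [ 0.52727335 -0.09329427  0.022     ]
[ 0.52868009 -0.0931417 ] 0.13647289545328187
pointer [ 0.36496905 -0.13084873  0.034     ]
tongueL [0.47478497 0.16723603 0.01      ]
knob [ 0.4543212  -0.14743233  0.11      ]
```

View pics/ct.png

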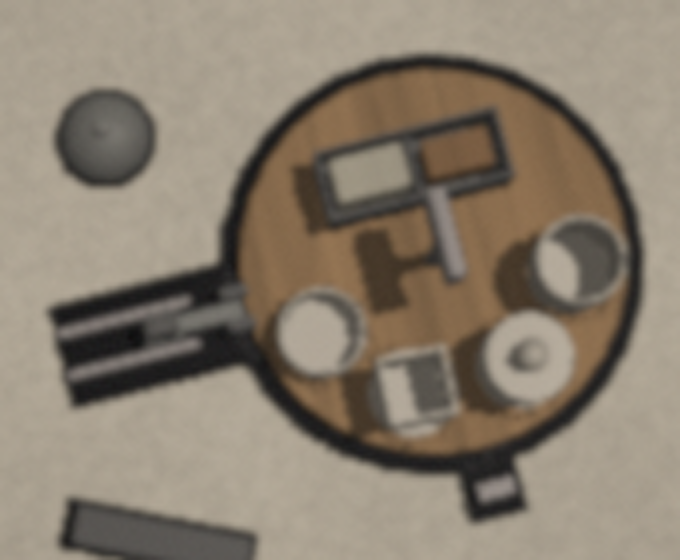

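View pics/cs.png

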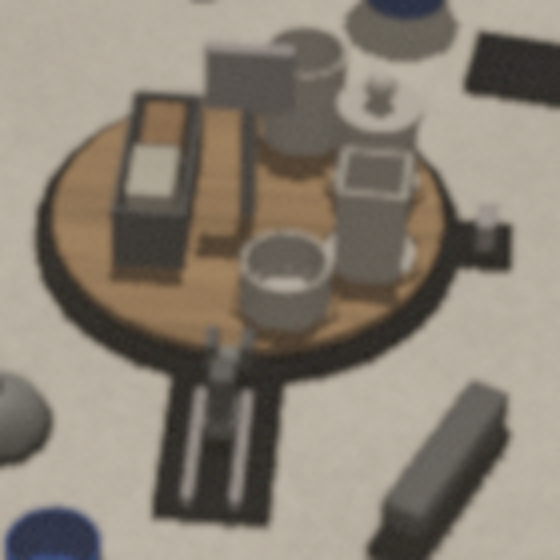

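The crops confirm the jar: the only lid with a ball knob is at crop (532,355), full image (388,259). The open round pot is at (399,236), the square pot at (358,267) and the low dish at (334,253). The blue dish at (241,234) is off the carousel and isn't meant.

Run:
```python
import pickle
from h import *
d=pickle.load(open("i0.pkl","rb"));i=d["top"]
f=lambda x,y,z:plane(i,(255+x/4-.4,170+y/4-.4),z)[:2]
ax0=np.array([.5280,-.0932])
a=f(438,188,.166);b=f(457,280,.166);print("bar",a,b,np.linalg.norm(a-b),(a+b)/2)
ax=(ax0+(a+b)/2)/2;print("axis",ax)
ang=lambda v:np.degrees(np.arctan2(v[1],v[0]))
p=f(496,488,.034);t=f(62,358,.01);k=f(532,353,.11)
print("bar",ang(a-b));
print("pointer",p,np.linalg.norm(p-ax),ang(ax-p));print("tongue",t,np.linalg.norm(t-ax),ang(t-ax)-90)
print("jar",k,np.linalg.norm(k-ax),ang(k-ax))
s=f(62,332,.016)-f(72,375,.016);print('rails',ang(f(190,300,.02)-f(60,333,.02)),ang(f(200,343,.02)-f(72,375,.02)), ang(f(410,135,.08)-f(410,135,.08)))
for r in(.195,.2):
  y=np.radians(ang(ax-p)+90);print("grip",ax+r*np.array([np.cos(y),np.sin(y)]))
print("bottle/tumbler/bell/stapler",[plane(i,q,z)[:2].round(3) for q,z in(((488,174),.18),((482,240),.125),((282,203),.047),((295,305),.045))])
w=robot=None
```

```text
bar [ 0.55680005 -0.08825577] [ 0.4971872  -0.09918511] 0.060606452711316997 [ 0.52699362 -0.09372044]
axis [ 0.52749681 -0.09346022]
bar 10.389152345257237
pointer [ 0.36876669 -0.13257819] 0.163479250865515 13.844285206327678
tongue [0.46324915 0.16695539] 0.2682238824698464 13.858800052722728
jar [ 0.45467206 -0.15165098] 0.09321807142254952 -141.3733255915677
rails -76.31580708039091 -76.543977356134 0.0
grip [0.48083643 0.09587496]
grip [0.47964001 0.10072971]
bottle/tumbler/bell/stapler [array([ 0.661, -0.406]), array([ 0.498, -0.398]), array([0.616, 0.131]), array([0.334, 0.096])]
```

Emit:
servo_tool(targets=[[0.245,-0.309,-0.1,0,0,0],[0.245,-0.309,-0.1,0,0,0],[0.245,-0.309,0,0,0,0],[0.245,-0.309,0,0,0,0],[0.245,-0.309,0,0,0,0]], hand=0, force=20)

```text
time_s: 0.52
ee_pos: [0.2482, -0.4442, 0.2344]
eef_rot: [-0.0, 0.991, 0.132, -0.0]
wrist_force: [0.9, -0.3, 0.4]
width: 0.658
finger_force: 0.0
```

Emit:
servo_tool(targets=[[0.245,-0.309,0,0,0,0],[0.245,-0.309,0,0,0,0],[0.245,-0.309,0,0,0,0],[0.245,-0.309,0,0,0,0],[0.245,-0.309,0,0,0,0]])

```text
time_s: 0.93
ee_pos: [0.3258, -0.2631, 0.2345]
eef_rot: [0.0, 0.991, 0.132, -0.0]
wrist_force: [0.1, -0.7, 0.3]
width: 0.505
finger_force: 0.0
```

Emit:
servo_tool(targets=[[0.245,-0.309,0,0,0,0],[0.245,-0.309,0,0,0,0],[0.245,-0.309,0,0,0,0],[0.245,-0.309,0,0,0,0],[0.245,-0.309,0,0,0,0]])

```text
time_s: 1.35
ee_pos: [0.4036, -0.082, 0.2346]
eef_rot: [0.0, 0.991, 0.132, 0.0]
wrist_force: [0.8, 0.2, -0.2]
width: 0.501
finger_force: 0.0
```

Emit:
servo_tool(targets=[[0.245,-0.309,0,0,0,0],[0.245,-0.309,0,0,0,0],[0.245,-0.309,0,0,0,0],[0.245,-0.309,0.1,0,0,0],[0.245,-0.309,0.1,0,0,0]])

```text
time_s: 1.77
ee_pos: [0.482, 0.099, 0.2147]
eef_rot: [0.0, 0.991, 0.132, 0.001]
wrist_force: [0.5, 0.4, 1.4]
width: 0.501
finger_force: 0.0
```

Now above the lock grip. I'll take a wrist picture from here.

Run:
```python
from bench import robot
import cv2,pickle
from h import *
i=robot.get_image("wrist");o=robot.get_obs();pickle.dump((i,o),open("w1.pkl","wb"))
im=i["pixels"].copy();print(o["ee_pos"],i["xyz"])
P=[(.4808,.0959,.062),(.4796,.1007,.062)]
for p in proj(i,P):print(p);cv2.circle(im,tuple(int(v) for v in p),3,(0,0,255),1)
cv2.imwrite("pics/w1.png",im)
```

```text
[0.48278395 0.10716529 0.21295424] [0.55837999 0.1188543  0.38495123]
[321.12308851 223.19837974]
[315.42376226 223.09266655]
```

View pics/w1.png

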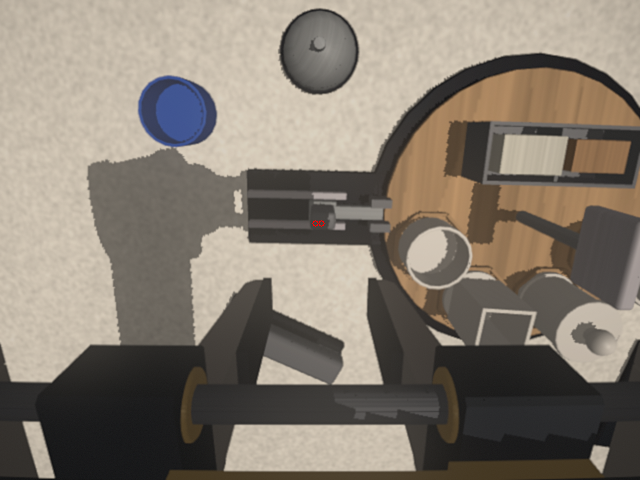

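The wrist view shows the lock grip near (320,220), with my projected points at its lower end, the low dish at (435,253) and the bell at (318,50). I'll enlarge it to check the grip's top.

Run:
```python
import pickle,cv2
from h import *
i,o=pickle.load(open("w1.pkl","rb"))
cv2.imwrite("pics/w1c.png",cv2.resize(i["pixels"][160:260,240:400],None,fx=5,fy=5,interpolation=cv2.INTER_CUBIC))
```

```text
(no output)
```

View pics/w1c.png

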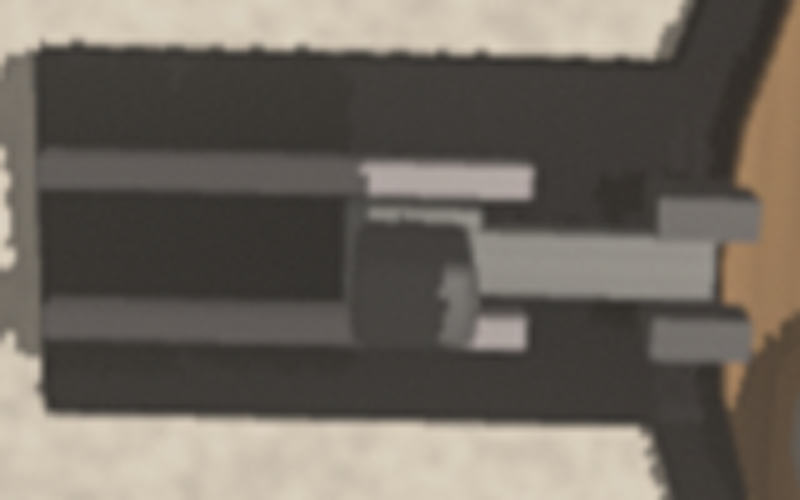

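Run:
```python
import pickle
from h import *
i,o=pickle.load(open("w1.pkl","rb"))
f=lambda x,y,z:plane(i,(240+x/5-.4,160+y/5-.4),z)[:2]
a,b=f(353,318,.062),f(474,318,.062);c=(a+b)/2;ax=np.array([.5275,-.0935])
print(a,b,np.linalg.norm(a-b),c,np.linalg.norm(c-ax))
y=np.radians(13.8);print("base", np.array([[np.cos(y),np.sin(y)],[-np.sin(y),np.cos(y)]])@(c-ax))
print("tongue yaw",np.degrees(np.arctan2(*(f(40,50,.01)-f(660,65,.01))[::-1]))-90,np.degrees(np.arctan2(*(f(48,408,.01)-f(640,420,.01))[::-1]))-90)
from bench import robot
o=robot.get_obs();M=rot(o["eef_rot"]);print(o["ee_pos"],"tool delta to z=.035:",M.T@(np.r_[c,.035]-o["ee_pos"]),"yaw",np.degrees(np.arctan2(M[1,0],M[0,0])))
```

```text
[0.47832388 0.10505229] [0.48380773 0.08477373] 0.021006963290837417 [0.4810658  0.09491301] 0.1940504992280945
base [-1.51033838e-04  1.94050440e-01]
tongue yaw 13.748150410382635 13.915382714212768
[0.48278395 0.10716529 0.21295424] tool delta to z=.035: [-0.00532765  0.012394    0.17787295] yaw 15.627914466916314
```

Emit:
servo_tool(targets=[[-0.05,0.12,0.2,0,0,0.01],[0,0,0.3,0,0,0],[0,0,0.3,0,0,0],[0,0,0.3,0,0,0],[0,0,0.1,0,0,0]])

```text
time_s: 2.23
ee_pos: [0.4767, 0.0834, 0.0909]
eef_rot: [0.0, 0.993, 0.116, -0.003]
wrist_force: [-0.5, -0.3, 0.2]
width: 0.502
finger_force: 0.0
```

Emit:
servo_tool(targets=[[0,0,0,0,0,0],[0,0,0,0,0,0],[0,0,0,0,0,0],[0,0,0,0,0,0],[0,0,0,0,0,0]])

```text
time_s: 2.65
ee_pos: [0.4806, 0.0845, 0.096]
eef_rot: [0.0, 0.993, 0.116, 0.001]
wrist_force: [-0.7, -0.8, -0.4]
width: 0.499
finger_force: 0.0
```

Emit:
servo_tool(targets=[[0.03,-0.1,0,0,0,-0.003],[0,0,0.15,0,0,0],[0,0,0.2,0,0,0],[0,0,0.2,0,0,0],[0,0,0.08,0,0,0]])

```text
time_s: 3.07
ee_pos: [0.4793, 0.0953, 0.0301]
eef_rot: [-0.0, 0.993, 0.121, -0.001]
wrist_force: [0.4, 0.1, 0.3]
width: 0.502
finger_force: 0.0
```

Emit:
servo_tool(targets=[[0,0,0,0,0,0],[0,0,0,0,0,0],[0,0,0,0,0,0],[0,0,0,0,0,0],[0,0,0,0,0,0]], hand=1, force=20)

```text
time_s: 3.48
ee_pos: [0.481, 0.0958, 0.0327]
eef_rot: [-0.0, 0.993, 0.121, 0.001]
wrist_force: [-0.7, 1.9, 3.8]
width: 0.234
finger_force: 20.0
```

Emit:
servo_tool(targets=[[0,0,0,0,0,0],[0,0,0,0,0,0],[0,0,0,0,0,0],[0,0,0,0,0,0],[0,0,0,0,0,0]])

```text
time_s: 3.9
ee_pos: [0.481, 0.0958, 0.0326]
eef_rot: [-0.0, 0.993, 0.121, 0.001]
wrist_force: [-2.0, 2.1, 7.0]
width: 0.239
finger_force: 20.0
```

Emit:
servo_tool(targets=[[0,-0.08,0,0,0,0],[0,-0.08,0,0,0,0],[0,-0.08,0,0,0,0],[0,-0.06,0,0,0,0],[0,-0.02,0,0,0,0]])

```text
time_s: 4.32
ee_pos: [0.4736, 0.1259, 0.0326]
eef_rot: [0.001, 0.993, 0.121, 0.001]
wrist_force: [0.0, -3.1, 6.4]
width: 0.238
finger_force: 20.0
```

Emit:
servo_tool(targets=[[0,-0.02,0,0,0,0],[0,-0.02,0,0,0,0],[0,0,0,0,0,0],[0,0,0,0,0,0],[0,0,0,0,0,0]])

```text
time_s: 4.73
ee_pos: [0.4728, 0.1293, 0.0326]
eef_rot: [0.001, 0.993, 0.121, 0.001]
wrist_force: [-0.0, -0.7, 7.5]
width: 0.241
finger_force: 20.0
```

Emit:
servo_tool(targets=[[0,-0.02,0,0,0,0],[0,-0.02,0,0,0,0],[0,-0.02,0,0,0,0],[0,0,0,0,0,0],[0,0,0,0,0,0]])

```text
time_s: 5.15
ee_pos: [0.4725, 0.1302, 0.0326]
eef_rot: [0.004, 0.993, 0.119, 0.001]
wrist_force: [2.9, -12.6, 8.7]
width: 0.239
finger_force: 20.0
```

Emit:
servo_tool(targets=[[0,0,0,0,0,0],[0,0,0,0,0,0],[0,0,0,0,0,0],[0,0.04,0,0,0,0],[0,0,0,0,0,0]], hand=0)

```text
time_s: 5.57
ee_pos: [0.4709, 0.1313, 0.0314]
eef_rot: [0.0, 0.993, 0.121, -0.0]
wrist_force: [0.1, -0.0, 0.5]
width: 0.499
finger_force: 0.0
```

Emit:
servo_tool(targets=[[0,0,-0.2,0,0,0],[0,0,-0.4,0,0,0],[0,0,-0.4,0,0,0],[0,0,-0.4,0,0,0],[0,0,-0.4,0,0,0]])

```text
time_s: 5.98
ee_pos: [0.4703, 0.1319, 0.2131]
eef_rot: [-0.0, 0.993, 0.122, -0.001]
wrist_force: [2.2, -0.9, 0.4]
width: 0.5
finger_force: 0.0
```

Emit:
servo_tool(targets=[[0,0,-0.05,0,0,0],[0,0,0,0,0,0],[0,0,0,0,0,0],[0,0,0,0,0,0],[0,0,0,0,0,0]])

```text
time_s: 6.4
ee_pos: [0.4699, 0.1314, 0.2147]
eef_rot: [0.0, 0.993, 0.121, -0.002]
wrist_force: [0.1, 0.0, -0.3]
width: 0.502
finger_force: 0.0
```

Run:
```python
from bench import robot
import cv2,pickle
from h import *
i=robot.get_image("wrist");o=robot.get_obs();pickle.dump((i,o),open("w2.pkl","wb"))
M=rot(o["eef_rot"]);print(o["ee_pos"],"yaw",np.degrees(np.arctan2(M[1,0],M[0,0])),"to handle",M.T@(np.array([.5273,-.0936,.125])-o["ee_pos"]))
im=i["pixels"].copy()
y=np.radians(13.83);b=lambda r:np.array([.5275,-.0935])+r*np.array([-np.sin(y),np.cos(y)])
for p in proj(i,[(*b(.195),.062),(*b(.23),.062)]):cv2.circle(im,tuple(int(v) for v in p),2,(0,0,255),-1)
c=proj(i,[(*b(.2),.05)])[0].astype(int);print(c)
cv2.imwrite("pics/w2.png",im)
```

```text
[0.47007377 0.1315004  0.21483747] yaw 13.925633552561923 to handle [0.00168027 0.23230088 0.08971778]
[354 214]
```

View pics/w2.png

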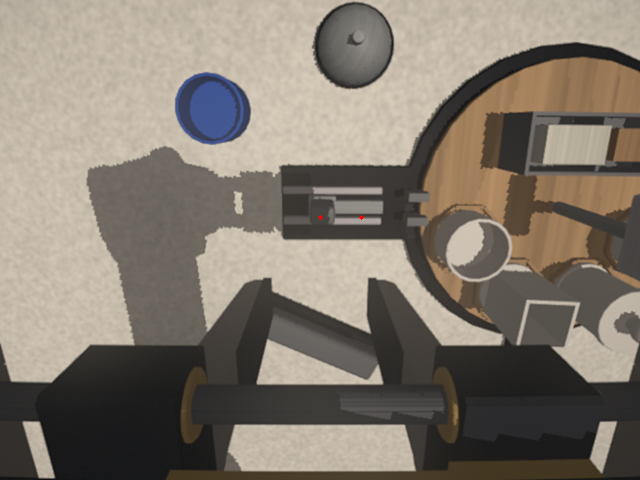

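The lock is out: its grip is now at (322,212), on the 0.23 m mark, and the bolt has left the ears at (415,208). Next is the handle.

Emit:
servo_tool(targets=[[0.017,0.4,0,0,0,0],[0,0.4,0,0,0,0],[0,0.4,0,0,0,0],[0,0.4,0,0,0,0],[0,0.4,0,0,0,0]])

```text
time_s: 6.87
ee_pos: [0.5204, -0.0637, 0.2154]
eef_rot: [-0.0, 0.993, 0.121, -0.001]
wrist_force: [0.2, 0.7, -1.4]
width: 0.501
finger_force: 0.0
```

Emit:
servo_tool(targets=[[0,0.32,0,0,0,0],[0,0,0,0,0,0],[0,0,0,0,0,0],[0,0,0,0,0,0],[0,0,0,0,0,0]])

```text
time_s: 7.28
ee_pos: [0.5281, -0.0911, 0.216]
eef_rot: [-0.001, 0.992, 0.122, -0.0]
wrist_force: [-0.1, 0.5, 0.5]
width: 0.5
finger_force: 0.0
```

Run:
```python
from bench import robot
import cv2,pickle
from h import *
i=robot.get_image("wrist");o=robot.get_obs();pickle.dump((i,o),open("w3.pkl","wb"))
M=rot(o["eef_rot"]);print(o["ee_pos"],"yaw",np.degrees(np.arctan2(M[1,0],M[0,0])),"to handle",M.T@(np.array([.5273,-.0936,.125])-o["ee_pos"]))
cv2.imwrite("pics/w3.png",i["pixels"])
print(proj(i,[(.5273,-.0936,.166)]))
```

```text
[ 0.5282003  -0.09111236  0.21626511] yaw 14.081369962001054 to handle [-0.00142383  0.00226571  0.09126422]
[[321.43377743 262.9407089 ]]
```

View pics/w3.png

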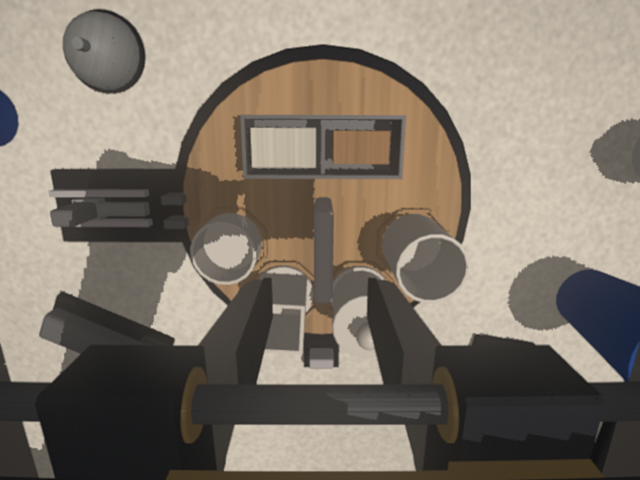

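The handle bar stands centred at column 323, between the fingers, with the pointer at (320,356) and the jar knob at (368,334). Descend and grip.

Emit:
servo_tool(targets=[[-0.01,0.02,0.1,0,0,0],[0,0,0.25,0,0,0],[0,0,0.25,0,0,0],[0,0,0.2,0,0,0],[0,0,0.11,0,0,0]])

```text
time_s: 7.75
ee_pos: [0.5262, -0.0944, 0.1228]
eef_rot: [-0.001, 0.993, 0.122, -0.002]
wrist_force: [-0.2, 0.5, 0.3]
width: 0.501
finger_force: 0.0
```

Emit:
servo_tool(targets=[[0,0,0,0,0,0],[0,0,0,0,0,0],[0,0,0,0,0,0],[0,0,0,0,0,0],[0,0,0,0,0,0]], hand=1, force=20)

```text
time_s: 8.17
ee_pos: [0.5287, -0.0948, 0.1267]
eef_rot: [-0.0, 0.993, 0.121, 0.001]
wrist_force: [-3.5, 12.4, 7.2]
width: 0.162
finger_force: 6.7
```

Emit:
servo_tool(targets=[[0,0,0,0,0,0],[0,0,0,0,0,0],[0,0,0,0,0,0],[0,0,0,0,0,0],[0,0,0,0,0,0]])

```text
time_s: 8.58
ee_pos: [0.5283, -0.0934, 0.1267]
eef_rot: [-0.001, 0.993, 0.122, 0.001]
wrist_force: [-2.1, 4.2, 4.9]
width: 0.128
finger_force: 20.0
```

Emit:
servo_tool(targets=[[0,0,0,0,0,0.003],[0,0,0,0,0,0.006],[0,0,0,0,0,0.01],[0,0,0,0,0,0.01],[0,0,0,0,0,0.01]])

```text
time_s: 9.0
ee_pos: [0.5283, -0.0932, 0.1267]
eef_rot: [-0.001, 0.998, 0.06, 0.001]
wrist_force: [-2.2, 5.4, 4.6]
width: 0.129
finger_force: 20.0
```

Emit:
servo_tool(targets=[[0,0,0,0,0,0.01],[0,0,0,0,0,0.01],[0,0,0,0,0,0.01],[0,0,0,0,0,0.01],[0,0,0,0,0,0.01]])

```text
time_s: 9.42
ee_pos: [0.5283, -0.0929, 0.1267]
eef_rot: [-0.001, 1.0, -0.018, 0.0]
wrist_force: [-2.5, 5.8, 4.2]
width: 0.132
finger_force: 20.0
```

Emit:
servo_tool(targets=[[0,0,0,0,0,0.01],[0,0,0,0,0,0.01],[0,0,0,0,0,0.01],[0,0,0,0,0,0.006],[0,0,0,0,0,0.003]])

```text
time_s: 9.83
ee_pos: [0.5283, -0.0928, 0.1267]
eef_rot: [-0.001, 0.997, -0.079, 0.0]
wrist_force: [-2.6, 6.2, 3.4]
width: 0.129
finger_force: 20.0
```

Emit:
servo_tool(targets=[[0,0,0,0,0,0],[0,0,0,0,0,0],[0,0,0,0,0,0],[0,0,0,0,0,0],[0,0,0,0,0,0]])

```text
time_s: 10.25
ee_pos: [0.5283, -0.0927, 0.1267]
eef_rot: [-0.001, 0.997, -0.079, 0.0]
wrist_force: [-1.8, 6.4, 4.3]
width: 0.127
finger_force: 20.0
```

Run:
```python
from bench import robot
import cv2,pickle
from h import *
o=robot.get_obs();M=rot(o["eef_rot"]);print(o["ee_pos"],"yaw",np.degrees(np.arctan2(M[1,0],M[0,0])))
d={n:robot.get_image(n) for n in("top","side","wrist")};pickle.dump(d,open("i4.pkl","wb"))
c=[cv2.resize(d["top"]["pixels"][200:310,310:420],(400,400),interpolation=cv2.INTER_CUBIC),cv2.resize(d["side"]["pixels"][190:290,320:420],(400,400),interpolation=cv2.INTER_CUBIC)]
cv2.imwrite("pics/c4.png",np.hstack(c))
y=np.radians(180+13.83);k=np.array([.5275,-.0935])+.095*np.array([np.cos(y),np.sin(y)])
for n in d:print(n,proj(d[n],[(*k,.108),(*k,.085)]))
```

```text
[ 0.52831453 -0.09272238  0.12669635] yaw -9.011071819095731
top [[374.23868626 265.40917754]
 [373.54742075 266.04599714]]
side [[373.30539528 220.38112197]
 [372.87200984 226.97337175]]
wrist [[380.4480306  417.72903192]
 [375.21300059 392.36855227]]
```

View pics/c4.png

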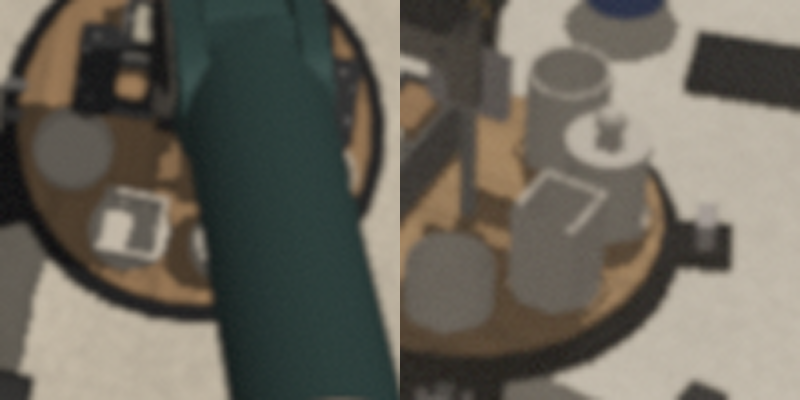

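The side crop shows the jar's knob at full-image (372,222), a little short of its goal. All the pots are still in their seats. I'll work out the remaining turn from all the views.

Run:
```python
import pickle
from h import *
d0=pickle.load(open("i0.pkl","rb"));d4=pickle.load(open("i4.pkl","rb"));w3=pickle.load(open("w3.pkl","rb"))[0]
ax=np.array([.5275,-.0935])
def rep(n,i,p,z):
    k=plane(i,p,z)[:2];v=k-ax;a=np.degrees(np.arctan2(v[1],v[0]));print(n,k.round(4),round(np.linalg.norm(v),4),"remaining cw",round((a+166.17),2))
rep("top0",d0["top"],(387.6,258),.108)
rep("side0",d0["side"],(369.4,213.4),.108)
rep("w3",w3,(366,334),.108)
rep("side4",d4["side"],(372.1,222.1),.108)
# lid as bright blob in side crops
for n,i,b in(("side0",d0["side"],(205,235,355,385)),("side4",d4["side"],(212,237,357,388))):
    g=i["pixels"][b[0]:b[1],b[2]:b[3]].max(2);m=(g>np.percentile(g,70)).astype(np.uint8)
    print(n);print("\n".join("".join("%4d"%v for v in r) for r in g[:20:1,::1])) if n=="side4" else 0
cv2.imwrite("pics/c5.png",np.hstack([cv2.resize(w3["pixels"][250:400,250:450],(400,300)),cv2.resize(d4["wrist"]["pixels"][250:400,250:450],(400,300))]))
```

```text
top0 [ 0.4544 -0.1518] 0.0935 remaining cw 24.78
side0 [ 0.4535 -0.1415] 0.0881 remaining cw 19.14
w3 [ 0.4557 -0.1496] 0.0911 remaining cw 24.15
side4 [ 0.4363 -0.1082] 0.0924 remaining cw -4.7
side0
side4
 126 119 117 115 113 111 113 115 119 122 123 129 132 126 125 142 173 188 192 192 192 193 194 192 192 192 193 193 194 193 192
 124 125 126 127 127 126 126 130 133 131 130 129 125 114 115 145 177 191 193 192 192 192 191 191 190 190 191 193 195 193 194
 112 115 120 125 132 131 131 132 129 122 116 114 110 104 114 146 178 191 194 192 192 192 191 192 190 191 192 194 194 194 194
 102 108 109 111 114 114 117 114 112 109 104 105 107 112 124 153 177 189 192 192 190 190 193 192 192 192 192 193 194 192 192
 105 104 107 105 106 107 105 106 107 107 109 109 117 130 149 165 180 189 189 191 191 191 192 192 191 192 190 192 192 192 192
 104 105 104 106 107 106 107 107 111 117 120 127 135 154 169 179 182 183 184 188 191 192 191 192 191 190 190 190 190 190 192
 103 104 105 106 106 107 110 120 130 141 152 152 148 158 170 176 178 172 171 178 186 189 191 191 190 191 189 189 191 191 191
 104 104 106 106 1
[... 906 characters left out ...]
130 117 112 108 107 116 143 169 183 186 187 186 184 181 184 190 191 189 188
 103 104 106 107 123 150 172 182 185 184 183 172 157 147 137 121 123 136 156 171 184 186 186 184 180 170 176 188 191 189 188
 105 105 104 106 109 126 153 172 179 184 186 183 180 177 168 155 153 164 177 182 184 185 183 178 166 161 174 188 190 190 188
 103 105 107 106 102 106 122 146 164 175 182 184 184 184 182 181 179 182 185 183 184 180 174 163 145 156 178 190 190 190 189
 104 105 106 105 103 101 105 117 135 151 164 170 177 178 182 182 182 181 180 175 170 163 148 134 124 146 175 187 190 190 190
 112 109 107 106 101  99  98 104 109 117 129 143 154 159 163 164 165 165 159 150 141 129 116 108 105 118 151 175 185 189 187
```

View pics/c5.png

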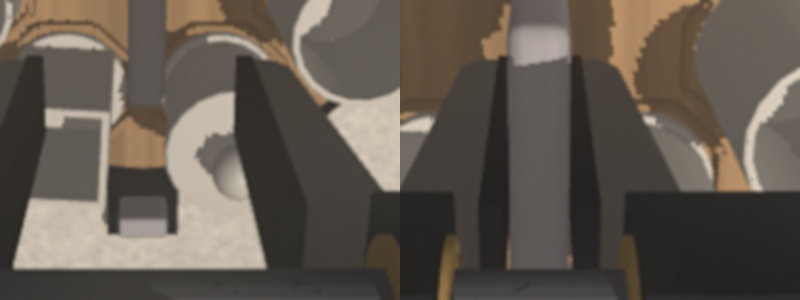

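Run:
```python
import pickle
from h import *
d0=pickle.load(open("i0.pkl","rb"));d4=pickle.load(open("i4.pkl","rb"))
ax=np.array([.5275,-.0935])
def rep(n,i,p,z):
    k=plane(i,p,z)[:2];v=k-ax;a=np.degrees(np.arctan2(v[1],v[0]));print(n,k.round(4),round(np.linalg.norm(v),4),"from front",round((a+166.17+180)%360-180,2))
rep("side0",d0["side"],(369.4,211.6),.108);rep("side4",d4["side"],(372.1,220.5),.108)
rep("side4 +1px",d4["side"],(373.1,220.5),.108)
c=lambda x,y:(255+x/4-.4,170+y/4-.4)
t=d0["top"]
rep("lid",t,c(529,358),.092);rep("round rim",t,c(579,263),.097);rep("square rim",t,c(416,385),.097);rep("dish rim",t,c(321,332),.06)
# hough circles, top view, enlarged
g=cv2.resize(t["pixels"][170:310,255:425],None,fx=4,fy=4,interpolation=cv2.INTER_CUBIC).max(2)
h=cv2.HoughCircles(g,cv2.HOUGH_GRADIENT,1,40,param1=80,param2=18,minRadius=36,maxRadius=52)
for x,y,r in h[0]:
    print(x,y,r);rep("  ",t,c(x,y),.092)
```

```text
side0 [ 0.4558 -0.149 ] 0.0907 from front 23.9
side4 [ 0.4382 -0.1147] 0.0918 from front -0.51
side4 +1px [ 0.4356 -0.1155] 0.0945 from front -0.34
lid [ 0.4529 -0.1514] 0.0945 from front 24.0
round rim [ 0.5156 -0.1858] 0.0931 from front 68.84
square rim [ 0.4353 -0.0756] 0.0939 from front -24.79
dish rim [ 0.4748 -0.0138] 0.0955 from front -70.35
103.5 138.5 50.3
   [0.6046 0.1318] 0.2382 from front -122.72
527.5 355.5 43.1
   [ 0.4546 -0.1505] 0.0926 from front 24.17
535.5 280.5 42.1
   [ 0.5048 -0.1571] 0.0675 from front 56.5
583.5 258.5 46.8
   [ 0.5192 -0.1895] 0.0964 from front 71.25
318.5 333.5 40.2
   [ 0.4708 -0.0115] 0.0997 from front -69.15
103.5 339.5 47.0
   [0.4684 0.1321] 0.2333 from front -89.14
261.5 235.5 43.5
   [0.5373 0.0258] 0.1197 from front -108.51
```

The initial jar angle is about 24.2° (estimates 23.9–24.8) and the table is at −22.8°, so I'll turn 1.3° more.

Emit:
servo_tool(targets=[[0,0,0,0,0,0.003],[0,0,0,0,0,0.004],[0,0,0,0,0,0],[0,0,0,0,0,0],[0,0,0,0,0,0]])

```text
time_s: 10.82
ee_pos: [0.5283, -0.0927, 0.1267]
eef_rot: [-0.001, 0.996, -0.089, 0.0]
wrist_force: [-1.8, 5.4, 3.7]
width: 0.125
finger_force: 20.0
```

Emit:
servo_tool(targets=[[0,0,0,0,0,0],[0,0,0,0,0,0],[0,0,0,0,0,0],[0,0,0,0,0,0],[0,0,0,0,0,0]])

```text
time_s: 11.23
ee_pos: [0.5283, -0.0927, 0.1267]
eef_rot: [-0.001, 0.996, -0.09, 0.0]
wrist_force: [-2.8, 6.1, 4.4]
width: 0.133
finger_force: 20.0
```

Run:
```python
from bench import robot
from h import *
o=robot.get_obs();M=rot(o["eef_rot"]);print("yaw",np.degrees(np.arctan2(M[1,0],M[0,0]))-13.83,o["finger_force"],o["wrist_force"],np.abs(o["joint_velocities"]).max())
i=robot.get_image("side");w=robot.get_image("wrist")["pixels"]
ax=np.array([.5275,-.0935]);y=np.radians(193.83);k=ax+.095*np.array([np.cos(y),np.sin(y)])
print("goal",proj(i,[(*k,.108)]))
g=i["pixels"].max(2)[216:226,360:386].astype(int);print(g)
```

```text
yaw -24.100991679572438 19.99995321035385 [-2.81617797  6.10027539  4.41502409] 0.002357501867445273
goal [[373.30539528 220.38112197]]
[[107 106 106 108 105 105 106 108 106 110 118 131 147 169 187 191 192 191
  192 193 193 192 191 192 190 192]
 [105 106 106 105 107 107 110 113 115 122 139 158 167 177 184 189 189 190
  192 193 193 191 190 190 189 191]
 [106 105 105 107 112 122 132 139 140 142 156 168 174 177 178 179 184 189
  190 191 192 190 190 190 190 190]
 [103 107 109 119 135 155 161 167 162 152 155 165 169 168 165 166 175 183
  187 188 189 190 190 191 192 190]
 [104 110 122 143 166 177 180 179 166 143 141 149 153 153 149 151 162 180
  185 189 190 190 191 190 192 191]
 [108 121 144 167 181 185 185 181 162 132 125 130 135 136 132 135 156 175
  185 186 186 189 191 191 193 192]
 [111 131 161 179 184 185 186 181 164 129 113 115 118 119 120 133 160 180
  185 185 185 187 191 192 191 191]
 [116 145 172 184 185 186 185 182 165 131 108 106 105 110 121 142 169 182
  185 185 185 186 187 190 191 192]
 [121 154 179 186 185 186 186 181 163 123 103 105 105 109 121 145 169 184
  184 185 186 185 186 188 190 191]
 [120 153 177 185 185 186 185 182 161 123 103 104 102 105 108 127 160 181
  187 186 187 186 185 186 190 191]]
```

```bash
python3 -c "
from bench import robot
print(robot.hand_in())"
```

```text
the job is handed in; nothing more can be done
None
```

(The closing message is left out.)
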